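Centre the display coupe on its stand

TASK

The little steel coupe with the model ice-cream scoop has slipped off-centre and hangs over the rim of its round display stand. Tap it lightly with a fingertip until it stands upright in the middle of the stand's top, then draw the hand away. Do not take it between the fingers, lift it or tip it, do not push hard, and leave the other things on the serving board alone.

Things in the scene. Friction and masses are not known exactly. Their poses are not given: they have to be found in the camera images.
- coupe: Loose, wobbly steel coupe, about 140 g, 66 mm tall, round about z (up). Flat underside 30 mm across; foot 44 mm across (its widest) from 5 to 14 mm up; stem 12 mm, 20 to 27 mm up; bowl 38 mm, 36 to 48 mm up; fixed scoop ball 34 mm on top. Slides with dry friction if pushed at the foot, topples if pushed at the bowl. Origin: centre of underside. Starts 19 to 27 mm off centre, any direction.
- stand_top (a point): Centre of the flat round top of the fixed dark-wood display stand, at the surface the coupe stands on, 62 mm above the work surface. The top is a disc 84 mm across, 10 mm thick, on a 32 mm column. z up; the heading means nothing.
- board: Fixed white serving board, 360 mm (its x) by 500 mm (its y), 12 mm thick, that carries all of these things. Origin at the centre of its underside.
- cup_stack: Bystander: short stack of upside-down white paper cups, loose, 74 mm across at the bottom, 98 mm tall. Origin at the centre of the underside.
- tub: Bystander: empty white paper tub, loose, 80 mm across at the rim, 55 mm tall. Origin at the centre of the underside.
- dispenser: Bystander: black napkin dispenser, loose, 90 mm (its x) by 100 mm (its y), 115 mm tall with the napkin. Origin at the centre of the underside.
- scoop: Bystander: ice-cream scoop lying along its x, loose, 176 mm long, 42 mm high at the ball end (+x). The handle runs from -80 mm, the ball ends at +96 mm from the origin, which lies at the height of the board's top.

How it is judged:
By the outcome, as a careful person would: the job done as asked, in the order asked, and still so for the second after the job is handed in, with the robot touching nothing.
It also fails if it takes over 38 s, if anything falls off the work surface, if the arm or the gripper's body presses on something with over 40 N, if the wrist force passes 120 N, or if a joint passes its speed limit or range.

ROBOT

A 6-joint arm with a two-finger parallel gripper is mounted at the origin on the work surface. World frame = base frame: x ahead of the robot, y to its left, z up, the work surface at z = 0. Lengths are in m, angles in degrees, forces in N, time in s.
With the tool pointing down it reaches from about 0.375 to 0.75 m from the base axis. Payload 9 kg.
Tool frame: the origin (TCP) lies where the fingers leave the gripper's body, on its centre line; the fingertips stand 73 mm ahead of it and the grasp point (between the pads) lies 54 mm ahead of it (robot.tip_reach is the distance from the TCP to the fingertips, in m); z points along the fingers, y is the line along which they close (so a half turn about z gives the same grasp; the last joint's range is limited). The gripper opens to 85 mm and grips with 20 to 120 N. Pads are 22 mm wide; open, the fingers measure 114 mm over their backs; the gripper's body (76 mm by 85 mm) begins 54 mm behind the grasp point. The pads swing forward as they close: fully open they stand 13 mm farther back than shut.
Start: joints at [-83.52, 5.964, 5.575, 89.605, 0, 77.527], TCP at [0.195, -0.567, 0.304] pointing down, gripper open.
Joint ranges: [-171.21, 171.21], [-48.23, 106.86], [-62.78, 66.21], [-105.2, 120.99], [-86.42, 89.51], [-180, 180]. Speed limits (degrees/s): [127.2, 127.2, 147.25, 180, 180, 180].

INTERFACE

Orientations are given as [roll, pitch, yaw] about the fixed x, y, z axes, in that order (R = Rz(yaw) Ry(pitch) Rx(roll)).
In Python, from plant import robot gives the robot as it stands. Calls block until the motion is done:
- robot.move_pose(position, orientation): joint-space move of the TCP to a pose.
- robot.line_to(position, vel=0.15, rotation=None, guard=None): straight line of the TCP; rotation=None keeps the orientation; vel is the mean speed in m/s. With guard (N) it stops when the force on the tool has changed by that much, and returns True; else False.
- robot.goto_joints(angles): joint-space move.
- robot.set_gripper(opening): finger opening in m; the grip force is fixed at half the most; returns when the fingers have stopped.
- robot.pause(seconds).
- robot.ik(position, orientation): joint angles nearest the present ones, or None.
- robot.observe(): the state.
- robot.grab_frame(name): name is "scene" or "side" or "wrist"; returns the picture (420x560x3 uint8, blue, green, red); there is no depth.
- robot.get_calibration(name): a dict with "vertical_fov" (degrees; the focal length in pixels is half the picture's height over the tangent of half this angle, whatever the lens; pixels are square), "cx", "cy" (the principal point, pixels), "rvec" (rotation vector, rad) and "tvec" (3), from world to camera coordinates, as OpenCV has them. Camera axes: x right, y down, z forward; pixel columns grow to the right and rows downward; lengths in m; the calibration is good to about 2 mm. A picture is of the moment at which its call begins: read the wrist's pose just before it. get_calibration takes no time and is no camera call; for the wrist camera it gives the pose at the moment of the call.
A pose or a line that the arm cannot do raises robot.IKError and nothing moves.
- robot.job_done(): hands the job in; it is judged then, once.
The state is a dict: "time": time; "q": joint angles; "qvel": joint speeds; "joint_torque": joint torques, N m; "tool_pos": TCP position; "tcp_rot": TCP orientation; "ft_force": force on the tool from outside, world axes, zero at the start; "torque": the same for the moment, N m; "gripper_width": finger opening in m; "gripper_force": force on a finger pad.
Only numpy, scipy, OpenCV 4.12 (cv2) and the standard library are available. Lean on these libraries where they do the work, as an engineer would, in place of code of your own. Each camera call takes 0.05 s, during which the arm holds its last target. There are 200 camera calls.

## Working session

There is one attempt and no reset: what is moved stays moved. The work goes in short steps, each a Python script; the robot and the scene stay as the last script left them, time stands still between calls to the robot, and variables do not carry over. Pictures are saved under pics/ and viewed, at most 10 in all, crops included, and the job is handed in when it is done.

```bash
ls; mkdir -p pics; python3 - <<'E'
from plant import robot
import cv2,numpy as np
for n in("scene","side","wrist"):
    f=robot.grab_frame(n); cv2.imwrite(f"pics/{n}0.png",f)
    c=robot.get_calibration(n); R=cv2.Rodrigues(np.array(c["rvec"]))[0]
    print(n,c["vertical_fov"],c["cx"],c["cy"],-R.T@np.array(c["tvec"]).ravel(),R[2],[k for k in c])
a=cv2.imread("pics/scene0.png");b=cv2.imread("pics/side0.png")
cv2.imwrite("pics/both0.png",cv2.resize(np.vstack([a,b]),None,fx=.71,fy=.71))
print(robot.observe()["time"],robot.tip_reach)
E
```

```text
pics
scene 48.861516641023286 277.79922787999794 210.17028561034903 [0.99199109 0.30829174 0.68323564] [-0.4729991  -0.33931462 -0.81310358] ['vertical_fov', 'cx', 'cy', 'rvec', 'tvec']
side 47.64208512786397 284.8622585328475 210.0928236936967 [ 0.45899207 -0.67693497  0.50204512] [ 0.20274403  0.82722753 -0.52401286] ['vertical_fov', 'cx', 'cy', 'rvec', 'tvec']
wrist 69.93049724138884 283.16783926639175 207.374374085938 [ 0.26103855 -0.54402921  0.37304622] [-0.2591515  -0.08856103 -0.96176787] ['vertical_fov', 'cx', 'cy', 'rvec', 'tvec']
0.15 0.0726
```

View pics/scene0.png

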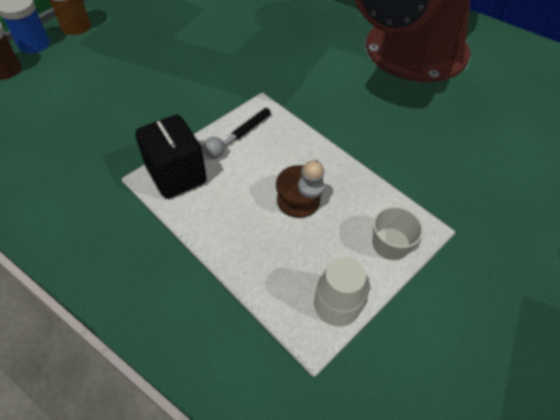

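View pics/side0.png

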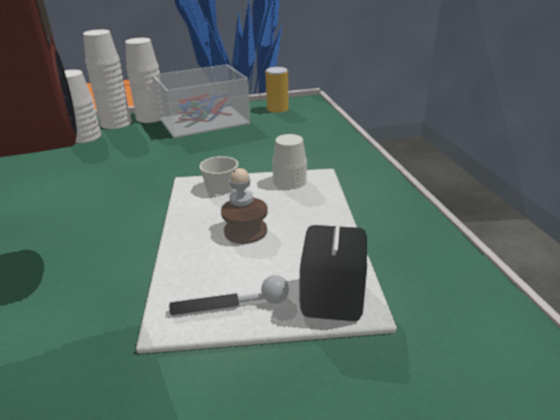

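The scene view shows the stand top near (299,187) and the coupe's ball near (313,171). The side view has them near (244,211) and (240,180). I'll get coarse positions from these, then look from close up with the wrist camera.

```bash
cat > h.py <<'E'
from plant import robot
import cv2,numpy as np
def cal(n):
    c=robot.get_calibration(n); R=cv2.Rodrigues(np.array(c["rvec"]))[0]
    f=210/np.tan(np.radians(c["vertical_fov"]/2))
    return R,np.array(c["tvec"]).ravel(),f,c["cx"],c["cy"]
def ray(C,uv,z):
    R,t,f,cx,cy=C; o=-R.T@t; d=R.T@np.array([(uv[0]-cx)/f,(uv[1]-cy)/f,1]); return o+d*(z-o[2])/d[2]
def proj(C,p):
    R,t,f,cx,cy=C; q=R@np.asarray(p)+t; return np.array([f*q[0]/q[2]+cx,f*q[1]/q[2]+cy])
E
python3 - <<'E'
from h import *
P={"scene":dict(disc=(299,186),ball=(313,171),tub=(397,222),cup=(347,275),disp=(168,135),scoopball=(215,147),scooph=(270,112)),
"side":dict(disc=(244,211),ball=(240,180),tub=(219,167),cup=(289,142),disp=(336,237),scoopball=(275,289),scooph=(172,307))}
Z=dict(disc=.062,ball=.111,tub=.067,cup=.11,disp=.118,scoopball=.033,scooph=.025)
for n in P:
    C=cal(n)
    for k,uv in P[n].items(): print(n,k,ray(C,uv,Z[k])[:2].round(3))
o=robot.observe(); print(o["tcp_rot"])
c=cal("wrist"); print((-c[0].T@c[1]-o["tool_pos"]).round(3), c[0].round(3))
E
```

```text
scene disc [0.568 0.047]
scene ball [0.562 0.068]
scene tub [0.535 0.218]
scene cup [0.689 0.212]
scene disp [ 0.651 -0.169]
scene scoopball [ 0.568 -0.147]
scene scooph [ 0.42  -0.129]
side disc [0.559 0.035]
side ball [0.56 0.06]
side tub [0.539 0.211]
side cup [0.685 0.198]
side disp [ 0.659 -0.16 ]
side scoopball [ 0.571 -0.149]
side scooph [ 0.42  -0.138]
[-1.79946800e+02 -1.30139862e-02  1.89545059e+01]
[0.066 0.023 0.07 ] [[ 0.325 -0.946 -0.001]
 [-0.909 -0.313  0.274]
 [-0.259 -0.089 -0.962]]
```

Both views agree: the stand is near (0.563, 0.041) and the coupe sits about 23 mm off in +y. I'll close the fingers and stage on the +y side, above everything, with the wrist camera over the coupe.

```bash
python3 - <<'E'
from h import *
robot.set_gripper(0)
robot.move_pose([0.562,0.12,0.24],[180,0,-90])
robot.pause(.2)
f=robot.grab_frame("wrist"); cv2.imwrite("pics/w1.png",f)
o=robot.observe(); print(o["time"],o["tool_pos"],o["tcp_rot"],o["ft_force"],o["gripper_width"])
C=cal("wrist")
for p in ([.563,.041,.062],[.561,.064,.111],[.562,.12,.24-.0726]): print(proj(C,p))
hsv=cv2.cvtColor(f,cv2.COLOR_BGR2HSV)
for uv in ((280,200),): print(hsv[uv[1],uv[0]])
E
```

```text
3.925 [0.56208668 0.1196757  0.24000966] [-1.79998682e+02 -2.84451571e-03 -9.00368662e+01] [0.88147252 0.50590056 0.41295256] 1.5508601885400706e-05
[282.51082003 108.80707613]
[285.37160215 143.04780977]
[283.88870874 260.58683575]
[ 42   7 191]
```

View pics/w1.png

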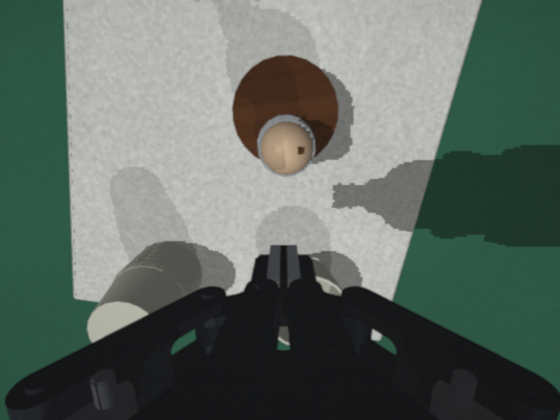

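The picture shows the disc centred near (286,108) and the ball near (286,147), so the coupe is off towards the finger. The fingertip front edge is at about row 246, columns 268 to 300. Now I'll fit these precisely.

```bash
cat >> h.py <<'E'
def measure(f,C,save=None):
    hsv=cv2.cvtColor(f,cv2.COLOR_BGR2HSV); H,S,V=cv2.split(hsv)
    def big(m):
        m=cv2.morphologyEx(m.astype(np.uint8),cv2.MORPH_OPEN,np.ones((3,3)))
        cs=cv2.findContours(m,cv2.RETR_EXTERNAL,cv2.CHAIN_APPROX_NONE)[0]
        return max(cs,key=cv2.contourArea)[:,0,:].astype(np.float32)
    warm=(H<20)&(S>60)
    b=big(warm&(V>115)); bc,br=cv2.minEnclosingCircle(b)
    d=big(warm&(V>20)&(V<=115))
    d=d[np.linalg.norm(d-np.array(bc),axis=1)>br*1.35]          # rim only, away from the coupe
    P=np.array([ray(C,p,.062)[:2] for p in d])
    for _ in range(6):                                            # circle fit on the plane z=62 mm, trimmed
        A=np.c_[2*P,np.ones(len(P))]; s=np.linalg.lstsq(A,(P**2).sum(1),rcond=None)[0]
        r=np.sqrt(s[2]+s[:2]@s[:2]); e=abs(np.linalg.norm(P-s[:2],axis=1)-r)
        P=P[e<max(.0012,2*e.mean())]
    ball=ray(C,bc,.111)[:2]; R,t=C[:2]; depth=(R@np.r_[ball,.111]+t)[2]
    if save:
        g=f.copy(); cv2.circle(g,tuple(int(round(x)) for x in bc),int(round(br)),(0,255,0),1)
        for a in np.linspace(0,6.28,90): cv2.circle(g,tuple(proj(C,[s[0]+r*np.cos(a),s[1]+r*np.sin(a),.062]).astype(int)),1,(255,255,0),-1)
        cv2.imwrite(save,g)
    print("stand",s[:2].round(4),"r",r.round(4),"n",len(P),"ball",ball.round(4),"ball r",round(br*depth/C[2],4),"off",(ball-s[:2]).round(4))
    return s[:2],ball
E
python3 - <<'E'
from h import *
f=cv2.imread("pics/w1.png"); C=cal("wrist")
measure(f,C,"pics/m1.png")
for uv in((268,246),(300,246),(284,246)): print(ray(C,uv,.1674))
E
```

```text
stand [0.561 0.044] r 0.0408 n 233 ball [0.5609 0.067 ] ball r 0.0166 off [-0.0001  0.0229]
[0.57013605 0.11182131 0.1674    ]
[0.5537572 0.1118172 0.1674   ]
[0.56194603 0.11181925 0.1674    ]
```

View pics/m1.png

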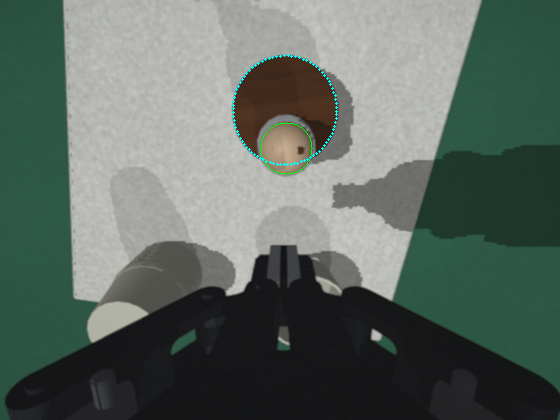

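The fit holds: stand at (0.561, 0.044), r 41 mm, ball r 16.6 mm, coupe 22.9 mm off along +y only. I'll tilt the fingertip 8° so only the tip meets the foot, about 9 mm up. The first push is slow and deliberately short, then I'll look again.

```bash
cat >> h.py <<'E'
ZT=np.array([0,-np.sin(np.radians(8)),-np.cos(np.radians(8))]); ROT=[180,-8,-90]
def tip(x,y,z): return list(np.array([x,y,z])-robot.tip_reach*ZT)
def push(x,y0,y1,name,zt=.070):
    robot.move_pose(tip(x,y0,.15),ROT)
    robot.line_to(tip(x,y0,zt),vel=.08)
    f0=np.array(robot.observe()["ft_force"])
    g=robot.line_to(tip(x,y1,zt),vel=.018,guard=6)
    print("guard",g,"dF",(np.array(robot.observe()["ft_force"])-f0).round(2))
    robot.line_to(tip(x,y0,zt),vel=.05); robot.line_to(tip(x,y0,.15),vel=.1)
    look(name)
def look(name):
    robot.move_pose([0.562,0.12,0.24],[180,0,-90]); robot.pause(.3)
    C=cal("wrist"); f=robot.grab_frame("wrist"); cv2.imwrite(f"pics/{name}.png",f)
    print("t",robot.observe()["time"]); return measure(f,C,f"pics/m{name}.png")
E
python3 - <<'E'
from h import *
push(.561,.118,.079,"p1")
E
```

```text
guard False dF [-0.64  0.8   0.48]
t 10.1417
stand [0.561  0.0441] r 0.0408 n 305 ball [0.5597 0.0471] ball r 0.017 off [-0.0013  0.003 ]
```

The coupe slid 20 mm and is 3.3 mm from centre. A push along the exact remaining direction should close that. I'll rotate the tool to match.

```bash
cat >> h.py <<'E'
def push_dir(stand,ball,name,h=.0099,zt=.070,back=.03):
    d=stand-ball; L=np.linalg.norm(d); d=d/L; yaw=np.degrees(np.arctan2(d[1],d[0])); s,c=np.sin(np.radians(8)),np.cos(np.radians(8))
    z=np.array([s*d[0],s*d[1],-c]); rot=[180,-8,yaw]
    P=lambda r,zz: list(np.r_[stand-d*(.022+h+r),zz]-robot.tip_reach*z)   # r = distance still to go
    print("yaw",yaw.round(1),"L",L.round(4))
    robot.move_pose(P(back,.15),rot); robot.line_to(P(back,zt),vel=.08)
    robot.line_to(P(L+.004,zt),vel=.05)
    f0=np.array(robot.observe()["ft_force"])
    g=robot.line_to(P(0,zt),vel=.012,guard=6); print("guard",g,"dF",(np.array(robot.observe()["ft_force"])-f0).round(2))
    robot.line_to(P(back,zt),vel=.05); robot.line_to(P(back,.15),vel=.1)
    return look(name)
E
python3 - <<'E'
from h import *
push_dir(np.array([.561,.0441]),np.array([.5597,.0471]),"p2")
E
```

```text
yaw -66.6 L 0.0033
guard False dF [ 0.27  0.02 -0.7 ]
t 15.6083
stand [0.561  0.0441] r 0.0408 n 304 ball [0.5607 0.0435] ball r 0.0171 off [-0.0003 -0.0005]
```

View pics/mp2.png

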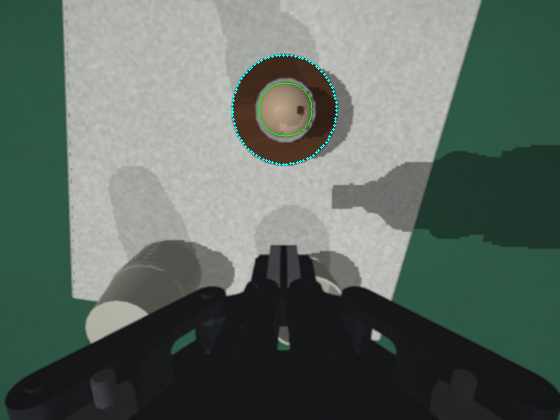

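The coupe is centred to about 0.6 mm and upright: ball at (285,110), with bowl and disc concentric around it. I'll draw the hand well away and check from the side.

```bash
python3 - <<'E'
from h import *
robot.goto_joints([-83.52,5.964,5.575,89.605,0,77.527]); robot.pause(.5)
a=robot.grab_frame("scene"); b=robot.grab_frame("side")
cv2.imwrite("pics/end.png",np.hstack([cv2.resize(a[90:350,110:480],None,fx=1.05,fy=1.05),cv2.resize(b[90:350,120:490],None,fx=1.05,fy=1.05)]))
print(robot.observe()["time"])
E
```

```text
18.9667
```

View pics/end.png

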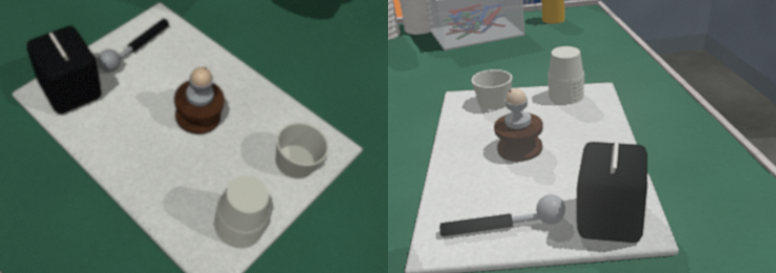

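Both views show the coupe upright in the middle of the stand (ball near (201,78) and (516,98) in the crops) and the other things where they were.

```bash
python3 -c "
from plant import robot
print(robot.job_done())"
```

```text
the job is handed in; nothing more can be done
None
```

The coupe stands upright about 0.6 mm from the centre of the stand's top after two light fingertip pushes; the hand is well clear, nothing else on the board was moved, and the job was handed in at about 19 s.

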